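Open the flip-tab vent cap of a bench steam cleaner

TASK

Vent the jeweller's steam cleaner: lift the folded steel tab on its filler cap until it stands upright, then use the tab to unscrew the cap counter-clockwise until the nib on its rim comes up against the stop post, and leave it there with the tab standing. The neck sits in soft rubber, so be gentle: let the cap rise as it unscrews, do not push, pull or wrench hard on it, and do not disturb the things lying around.

Things in the scene. Friction and masses are not known exactly. Their poses are not given: they have to be found in the camera images.
- steamer: The steam cleaner: a fixed white box 220 x 280 mm (x, y) with a flat deck 120 mm above the bench. Origin at the centre of its underside; z up; its front panel (gauge, knob) faces its -x.
- cap_top (a point): Centre of the flat top of the grey screw cap (84 mm across), on the screw axis, 16 mm above the deck when screwed down. z up; x turns with the cap and points along the folded tab to its free end, y to the nib. Unscrews counter-clockwise seen from above, rising 6 mm per rad (stays captive), thread drag 0.15 N m. Starts 1.6 to 2.3 rad short of the stop, up to 4.2 mm raised.
- cap_rim (a point): Point on the cap's rim, 42 mm from the axis opposite the folded tab, at the top face. The cap sits in a low steel collar 108 mm wide, whose top is 6 mm below the cap's top when screwed down, so the rim gives no good hold: the tab is the handle.
- tab_hinge (a point): Middle of the tab's hinge line, on the cap's axis, 8 mm above the cap's top; y along the hinge line. Two hinge ears stand 13 mm above the cap's top, 11 to 16 mm to either side of the axis along y, 12 mm wide.
- tab (a joint): Tab's hinge angle: 0 folded flat on the cap, 1.57 (its limit) upright on the cap's axis. Steel plate 50 mm long, 20 mm wide (along the hinge line), 10 mm thick. Folded, it spans 3 to 13 mm above the cap's top, from 4 mm behind the axis to 46 mm in front; standing, it reaches 54 mm above the cap's top. The stiff hinge (0.07 N m) stays where it is left.
- tab_tip (a point): Middle of the tab's free end, 46 mm from the hinge line, mid-thickness. x points from the hinge to the free end, y along the hinge line.
- nib (a point): Top of the nib, a rib 6 mm wide and 5 mm high pointing outward on the cap's rim: on its centre line, 47 mm from the axis, 5 mm above the cap's top. Turns and rises with the cap.
- stop_post (a point): Centre of the top of the stop post, an upright pin 8 mm in diameter standing 26 mm above the collar, 47 mm from the cap's axis; its top is 20 mm above the cap's top when screwed down. The nib meets it at the end of the thread, the two points then being 7 mm apart horizontally.
- grommet (a joint): How far the neck (collar and cap together) has moved along its axis in its rubber mount, m: 0 at rest, positive up. It gives 1 mm per 4 N of push or pull; more than 3 mm (12 N) either way damages it.
- collar (a joint): How far the neck (collar, post and cap together) has twisted in its rubber mount, rad: 0 at rest, positive counter-clockwise. It gives 0.1 rad per 0.15 N m; more than 0.3 rad (0.45 N m) either way damages it. Thread drag alone twists it 0.1 rad; it twists further once the nib is against the post.
- loupe: Bystander: small hexagonal steel loupe, 30 mm wide, 24 mm tall, standing on the deck of the steam cleaner. Origin at the centre of its underside.
- dish: Bystander: white ceramic dish, 70 mm wide, 32 mm tall, on the bench.
- ring_stick: Bystander: steel ring stick, standing on its round foot (44 mm wide), 160 mm tall, on the bench.

How it is judged:
By the outcome, as a careful person would: the job done as asked, in the order asked, and still so for the second after the job is handed in, with the robot touching nothing.
It also fails if it takes over 72 s, if anything falls off the work surface, if the arm or the gripper's body presses on something with over 40 N, if the wrist force passes 120 N, or if a joint passes its speed limit or range.

ROBOT

A 7-joint arm with a two-finger parallel gripper is mounted at the origin on the work surface. World frame = base frame: x ahead of the robot, y to its left, z up, the work surface at z = 0. Lengths are in m, angles in rad, forces in N, time in s.
With the tool pointing down it reaches from about 0.425 to 0.925 m from the base axis. Payload 6.8 kg.
Tool frame: the origin (TCP) lies between the finger pads; the fingertips stand 17 mm ahead of it and the grasp point (between the pads) lies 2 mm behind it; z points along the fingers, x is the direction in which the jaws open and shut, and the axes are right-handed (so a half turn about z gives the same grasp; the last joint's range is limited). The gripper opens to 85 mm and grips with 20 to 120 N. Pads are 22 mm wide; open, the fingers measure 114 mm over their backs; the gripper's body (76 mm by 85 mm) begins 54 mm behind the grasp point. The pads swing forward as they close: fully open they stand 13 mm farther back than shut.
Start: joints at [-1.443, 0.477, 0.022, 1.555, -0.011, 1.109, -0.083], TCP at [0.158, 0.656, 0.22] pointing down, gripper open.
Joint ranges: [-2.96, 2.96], [-0.34, 2.1], [-1.41, 1.46], [0.24, 2.44], [-1.37, 4.51], [0.17, 1.92], [-2.96, 2.96]. Speed limits (rad/s): [2.39, 2.39, 3.14, 3.14, 3.14, 3.14, 3.14].

INTERFACE

Orientations are given as a unit quaternion [w, x, y, z].
In Python, from station import readout, read_camera, get_calibration, bot, models gives the robot as it stands.
- The arm moves only by the tool carry_out, never from a script. Its argument "deltas" is a list of rows, each a list of 2 entries, a list of its own where there are three numbers: the shift along the tool's x, y, z in cm, then the turn about the tool's z in degrees. A call has 1 to 10 rows; each row is the pose to reach, as a shift and turn from the pose measured when the call began, along the tool's axes at that moment; what a row does not reach only later rows make up. A row lasts 1/8 s, in which the tool goes at most 62.5 mm and 10.7 degrees, less where a joint would pass 70% of its speed; a pose out of reach is approached as far as the arm can. A call with a gripper value outside its range is refused whole. "hand" is the opening, from 0 (shut) to 1 (fully open), set as the call begins (left out, the last holds). The fingers move at their own pace and stop on an object; "newtons" is the grip in N (left out, the last holds). Time passes only in rows, so rows that repeat a pose let the fingers close. It gives the time, the measured TCP pose, the force and the opening at its end, in the units of the state.
- readout.get_obs(): the state, without advancing time (a new reading comes with each control period).
- read_camera(name): name is "side" or "top" or "wrist"; returns the picture (400x640x3 uint8, red, green, blue); there is no depth.
- get_calibration(name): a dict with "fov_y" (degrees; the focal length in pixels is half the picture's height over the tangent of half this angle, whatever the lens; pixels are square), "cx", "cy" (the principal point, pixels), "world_from_camera" (4x4, takes a point from camera to world coordinates). Camera axes: x right, y down, z forward; pixel columns grow to the right and rows downward; lengths in m; the calibration is good to about 2 mm. A picture is of the moment at which its call begins: read the wrist's pose just before it. get_calibration takes no time and is no camera call; for the wrist camera it gives the pose at the moment of the call.
- bot.hand_in(): hands the job in, once; it reports no verdict.
Trained networks look in the newest picture that a camera, given by its name, has taken for a name from the list of things; names that differ only in an ending like _2 or _b are one class to them, and where a whole thing is asked for, a point or a joint stands for the part that bears it (a point fixed in the world has none). Each returns a list of dicts, best first, with "score" (0 to 1); they miss things now and then, are a little off and sometimes report something else, mostly with a low value. They report only what shows in the picture. A call takes as long as a camera call.
- models.spot_in(query, camera): "centre" ([row, column] in pixels, amid what is visible of it).
The state is a dict: "t": time; "q": joint angles; "joint_vel": joint speeds; "joint_torque": joint torques, N m; "eef_pos": TCP position; "tool_rot": TCP orientation; "contact_force": force on the tool from outside, world axes, zero at the start; "torque": the same for the moment, N m; "gripper_width": opening from 0.0 (shut) to 1.0 (fully open).
Only numpy, scipy, OpenCV 4.12 (cv2) and the standard library are available. Lean on these libraries where they do the work, as an engineer would, in place of code of your own. Each camera call takes 0.05 s, during which the arm holds its last target. There are 200 camera calls.

## Working session

There is one attempt and no reset: what is moved stays moved. The work goes in short steps, Python scripts to look and compute and a tool call to move; the robot and the scene stay as the last step left them, time stands still between calls to the robot, and variables do not carry over. Pictures are saved under pics/ and viewed, about 8 in all and at most 12, crops included, and the job is handed in when it is done.

Besides the shell and the picture viewer there is one more tool, called after "Emit:" in YAML: its name, and indented under it one key for each argument. carry_out: Moves the arm, as the interface text tells. Its arguments: {"type":"object","properties":{"deltas":{"type":"array"},"hand":{"type":"number"},"newtons":{"type":"number"}},"required":["deltas"]}

```bash
mkdir -p pics; cat > h.py <<'E'
import numpy as np, cv2
from scipy.spatial.transform import Rotation as R
from station import readout, read_camera, get_calibration, bot, models
def proj(name,P):
    c=get_calibration(name);T=np.linalg.inv(np.array(c["world_from_camera"]));f=200/np.tan(np.radians(c["fov_y"])/2)
    p=T[:3,:3]@np.array(P)+T[:3,3];return np.array([c["cy"]+f*p[1]/p[2],c["cx"]+f*p[0]/p[2]])
def ray(name,rc,z,c=None):
    c=c or get_calibration(name);T=np.array(c["world_from_camera"]);f=200/np.tan(np.radians(c["fov_y"])/2)
    d=T[:3,:3]@np.array([(rc[1]-c["cx"])/f,(rc[0]-c["cy"])/f,1]);o=T[:3,3]
    return o+d*(z-o[2])/d[2]
def save(n,im): cv2.imwrite("pics/"+n+".png",cv2.cvtColor(im,cv2.COLOR_RGB2BGR))
def obs():
    o=readout.get_obs();print({k:np.round(o[k],4).tolist() for k in("t","q","eef_pos","tool_rot","contact_force","torque","gripper_width")});return o
E
python3 - <<'E'
from h import *
obs()
ims=[]
for n in("side","top"):
    c=get_calibration(n);print(n,c["fov_y"],np.round(c["world_from_camera"],3).tolist())
    im=read_camera(n);ims.append(im)
    for q,z in(("steamer",.12),("cap_top",.137),("cap_rim",.137),("tab_tip",.145),("tab_hinge",.147),("nib",.142),("stop_post",.156),("loupe",.13),("dish",.02),("ring_stick",.08)):
        r=models.spot_in(q,n)[:2]
        print(q,[(np.round(x["centre"]).tolist(),round(x["score"],2),np.round(ray(n,x["centre"],z),3).tolist()) for x in r])
    save(n+"0",im)
E
```

```text
{'t': 0.0, 'q': [-1.4431, 0.4778, 0.0223, 1.5565, -0.0115, 1.1093, -0.0831], 'eef_pos': [0.1576, 0.6557, 0.2194], 'tool_rot': [0.0006, 0.7854, 0.619, -0.0007], 'contact_force': [0.4367, -0.6173, 0.6173], 'torque': [-0.0258, 0.0196, 0.0195], 'gripper_width': 0.9999}
side 50.36453067627212 [[0.712, -0.464, 0.527, -0.065], [-0.702, -0.451, 0.552, -0.584], [-0.019, -0.762, -0.647, 0.805], [0.0, 0.0, 0.0, 1.0]]
steamer [([203.0, 325.0], 0.66, [0.487, -0.022, 0.12]), ([321.0, 434.0], 0.54, [0.394, -0.401, 0.12])]
cap_top [([180.0, 313.0], 0.78, [0.515, 0.05, 0.137])]
cap_rim [([178.0, 313.0], 0.58, [0.522, 0.054, 0.137])]
tab_tip []
tab_hinge [([178.0, 314.0], 0.71, [0.516, 0.045, 0.147])]
nib [([181.0, 315.0], 0.92, [0.513, 0.037, 0.142]), ([184.0, 312.0], 0.66, [0.498, 0.033, 0.142])]
stop_post [([182.0, 314.0], 0.87, [0.496, 0.025, 0.156]), ([201.0, 325.0], 0.27, [0.464, -0.047, 0.156])]
loupe []
dish [([323.0, 436.0], 0.89, [0.459, -0.379, 0.02]), ([181.0, 316.0], 0.27, [0.621, 0.152, 0.02])]
ring_stick [([164.0, 208.0], 0.65, [0.403, 0.38, 0.08])]
top 57.09408286069261 [[0.046, -0.975, 0.219, 0.28], [-0.999, -0.044, 0.015, 0.005], [-0.005, -0.219, -0.976, 1.258], [0.0, 0.0, 0.0, 1.0]]
steamer [([202.0, 312.0], 0.76, [0.52, 0.03, 0.12]), ([199.0, 305.0], 0.58, [0.528, 0.053, 0.12])]
cap_top [([200.0, 307.0], 0.64, [0.519, 0.048, 0.137])]
cap_rim [([203.0, 308.0], 0.94, [0.51, 0.043, 0.137])]
tab_tip []
tab_hinge [([201.0, 304.0], 0.91, [0.514, 0.056, 0.147])]
nib [([200.0, 305.0], 0.57, [0.52, 0.053, 0.142])]
stop_post [([204.0, 309.0], 0.72, [0.505, 0.039, 0.156])]
loupe []
dish [([232.0, 434.0], 0.73, [0.453, -0.382, 0.02])]
ring_stick [([228.0, 199.0], 0.63, [0.424, 0.393, 0.08])]
```

```bash
python3 - <<'E'
import cv2,numpy as np
a=cv2.imread("pics/side0.png");b=cv2.imread("pics/top0.png")
c=lambda im,r,cc:cv2.resize(im[r-60:r+80,cc-95:cc+95],None,fx=4,fy=4,interpolation=cv2.INTER_CUBIC)
A=cv2.resize(c(a,185,325),(400,295));
cv2.imwrite("pics/m0.png",np.vstack([np.hstack([cv2.resize(a,(400,250)),cv2.resize(b,(400,250))]),np.hstack([A,cv2.resize(c(b,200,310),(400,295))])]))
E
```

```text
(no output)
```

View pics/m0.png

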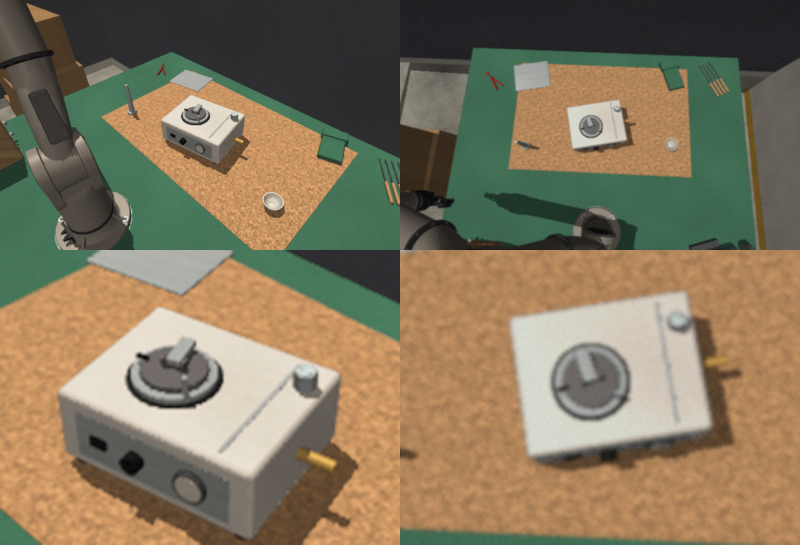

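The steamer is yawed slightly. The cap sits near side (180,313) / top (202,306), with the tab pointing roughly along world +x. The dark nib is on the +y side and the post on the near, front-right side. The loupe stands at the deck's far right corner. I'll move above the cap next and look with the wrist camera.

Emit:
carry_out:
  deltas:
    - [[-3,3,-3],0]
    - [[-7,7,-6],0]
    - [[-11,10,-9],0]
    - [[-15.5,14.5,-10],0]
    - [[-20,19,-10],0]
    - [[-24.5,23,-10],0]
    - [[-29,27.5,-10],0]
    - [[-33.5,31.5,-10],0]
    - [[-38,36,-10],0]
    - [[-42.5,40,-10],0]

```text
t: 2.35
eef_pos: [0.4482, 0.1477, 0.3208]
tool_rot: [-0.0, 0.785, 0.619, 0.001]
contact_force: [0.3, 0.4, -0.1]
gripper_width: 1.001
```

```bash
python3 - <<'E'
from h import *
o=obs();Rm=R.from_quat(np.roll(o["tool_rot"],-1)).as_matrix()
T=np.array(get_calibration("wrist")["world_from_camera"])
print(np.round(Rm.T@(T[:3,3]-o["eef_pos"]),3),np.round(Rm.T@T[:3,:3],3).tolist(),get_calibration("wrist")["fov_y"])
print(np.round(Rm.T@(np.array([.512,.046,.15])-o["eef_pos"]),3))
E
```

```text
{'t': 2.35, 'q': [-0.8352, 0.0312, 0.3997, 1.9107, -0.0134, 1.2009, 0.9042], 'eef_pos': [0.4482, 0.1477, 0.3208], 'tool_rot': [-0.0, 0.7854, 0.619, 0.0007], 'contact_force': [0.3412, 0.3532, -0.0987], 'torque': [0.0445, -0.0344, -0.0127], 'gripper_width': 1.0008}
[ 0.002 -0.073 -0.154] [[1.0, 0.0, -0.0], [-0.0, 0.957, 0.29], [0.0, -0.29, 0.957]] 66.78415030400092
[-0.084  0.086  0.171]
```

Emit:
carry_out:
  deltas:
    - [[-3,2.5,0],0]
    - [[-6,5,0],0]
    - [[-8.4,6.5,0],0]
    - [[-8.4,6.5,0],0]
    - [[-8.4,6.5,0],0]

```text
t: 2.98
eef_pos: [0.4915, 0.0518, 0.3208]
tool_rot: [-0.0, 0.785, 0.619, 0.001]
contact_force: [0.5, 1.4, -0.4]
gripper_width: 0.997
```

```bash
python3 - <<'E'
from h import *
o=obs();im=read_camera("wrist");save("w1",im)
for q,z in(("cap_top",.137),("cap_rim",.137),("tab",.145),("tab_tip",.145),("tab_hinge",.147),("nib",.142),("stop_post",.156),("loupe",.144)):
    print(q,[(np.round(x["centre"],1).tolist(),round(x["score"],2),np.round(ray("wrist",x["centre"],z),4).tolist()) for x in models.spot_in(q,"wrist")[:2]])
E
```

```text
{'t': 2.975, 'q': [-0.7035, 0.0764, 0.5103, 1.8719, -0.0413, 1.2022, 1.1562], 'eef_pos': [0.4915, 0.0518, 0.3208], 'tool_rot': [-0.0003, 0.7851, 0.6193, 0.0008], 'contact_force': [0.5072, 1.418, -0.4025], 'torque': [0.0059, -0.029, 0.0284], 'gripper_width': 0.9974}
cap_top [([194.8, 326.9], 0.97, [0.5147, 0.0578, 0.137])]
cap_rim [([193.0, 324.9], 0.94, [0.5121, 0.0559, 0.137]), ([196.1, 312.8], 0.24, [0.5125, 0.0415, 0.137])]
tab [([213.6, 334.3], 0.74, [0.5364, 0.0611, 0.145])]
tab_tip [([213.6, 336.0], 0.69, [0.537, 0.0628, 0.145])]
tab_hinge [([194.6, 323.7], 0.71, [0.5111, 0.0541, 0.147])]
nib [([192.2, 327.6], 0.68, [0.5108, 0.0586, 0.142])]
stop_post [([190.0, 324.0], 0.77, [0.5037, 0.0557, 0.156])]
loupe [([288.1, 248.2], 0.81, [0.6079, -0.0659, 0.144])]
```

View pics/w1.png

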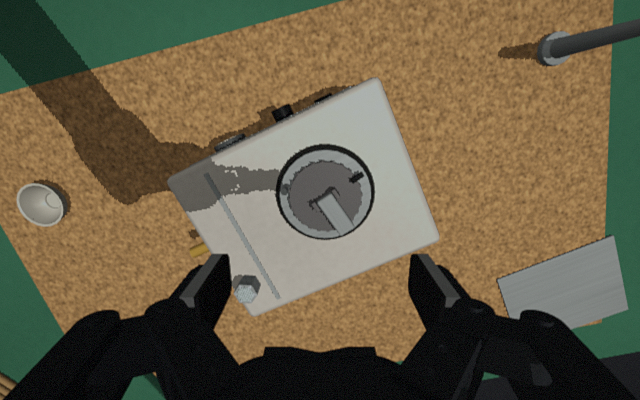

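```bash
python3 - <<'E'
import cv2,numpy as np
a=cv2.imread("pics/w1.png")[140:250,265:385]
a=cv2.resize(a,None,fx=5,fy=5,interpolation=cv2.INTER_CUBIC)
for i in range(0,120,10):
    cv2.putText(a,str(265+i),(i*5,10),0,.35,(0,0,255),1);cv2.line(a,(i*5,12),(i*5,18),(0,0,255),1)
for i in range(0,110,10):
    cv2.putText(a,str(140+i),(0,i*5+4),0,.35,(0,0,255),1)
cv2.imwrite("pics/w1c.png",a)
E
```

```text
(no output)
```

View pics/w1c.png

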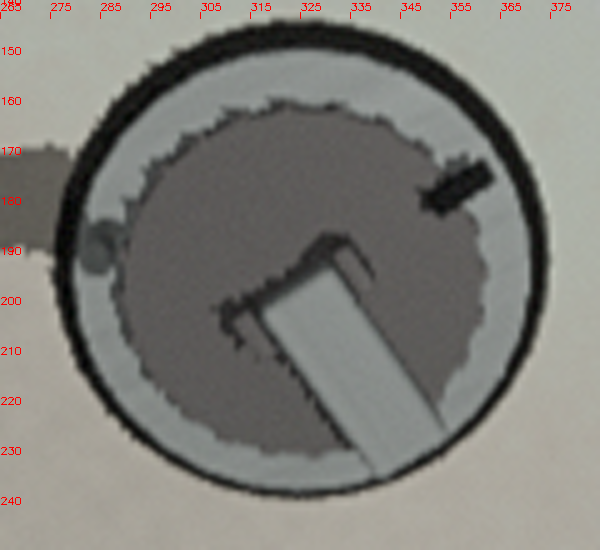

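The zoom shows the collar centred at about col 326, row 194, the tab running from (324,197) to its tip edge at (340,235)–(354,226), the nib at (357,177) and the post at (285,189).

```bash
python3 - <<'E'
from h import *
o=obs();n="wrist"
for k,rc,z in(("collar",(193.8,325.8),.130),("cap",(195.6,325.5),.138),("tipL",(235.4,340),.151),("tipR",(225.6,354),.151),("hL",(202,317.4),.151),("hR",(193,331),.151),("nib",(176.5,358),.143),("post",(189,285),.156)):
    print(k,np.round(ray(n,rc,z),4))
w=lambda rc,z:ray(n,rc,z)[:2]
tip=(w((235.4,340),.151)+w((225.6,354),.151))/2;hb=(w((202,317.4),.151)+w((193,331),.151))/2
d=tip-hb;print("len",np.hypot(*d),"dir",np.degrees(np.arctan2(d[1],d[0])), "hinge",hb+d/np.hypot(*d)*.004)
for k,c in(("collar",w((193.8,325.8),.130)),("cap",w((195.6,325.5),.138))):
  for q,rc,z in(("nib",(176.5,358),.143),("post",(189,285),.156)):
    e=w(rc,z)-c;print(k,q,np.hypot(*e),np.degrees(np.arctan2(e[1],e[0])))
E
```

```text
{'t': 3.425, 'q': [-0.7034, 0.0765, 0.5114, 1.8717, -0.0409, 1.2022, 1.1569], 'eef_pos': [0.4917, 0.0512, 0.3208], 'tool_rot': [-0.0001, 0.7852, 0.6192, 0.0007], 'contact_force': [-0.083, -0.5119, 0.1842], 'torque': [0.0306, 0.0006, 0.0894], 'gripper_width': 1.0007}
collar [0.5155 0.0554 0.13  ]
cap [0.5153 0.0549 0.138 ]
tipL [0.5621 0.0609 0.151 ]
tipR [0.554 0.079 0.151]
hL [0.5168 0.045  0.151 ]
hR [0.5102 0.062  0.151 ]
nib [0.5008 0.0954 0.143 ]
post [0.4928 0.0147 0.156 ]
len 0.04749134603389101 dir 20.25389608464073 hinge [0.51722537 0.05489565]
collar nib 0.04263216816597658 110.17101913085705
collar post 0.04662398139962401 -119.2019186893165
cap nib 0.04302533698245617 109.71404963910985
cap post 0.046108487997885826 -119.29378137115665
```

Emit:
carry_out:
  deltas:
    - [[0.7,1.3,2],-8]
    - [[1.4,2.6,4],-16]
    - [[2.1,3.9,6],-24]
    - [[2.9,5.1,8],-33]
    - [[2.9,5.1,10],-33.5]
    - [[2.9,5.1,10],-33.5]
    - [[2.9,5.1,10],-33.5]
  hand: 0.45
  newtons: 20

```text
t: 4.3
eef_pos: [0.5485, 0.0675, 0.2216]
tool_rot: [0.0, 0.574, 0.819, 0.001]
contact_force: [-0.1, 0.0, -0.1]
gripper_width: 0.448
```

```bash
cat >> h.py <<'E'
def tgt(p,yaw):
    o=readout.get_obs();Rm=R.from_quat(np.roll(o["tool_rot"],-1)).as_matrix()
    y=np.degrees(np.arctan2(Rm[1,0],Rm[0,0]));print("yaw",round(y,1),"delta cm",np.round(100*Rm.T@(np.array(p)-o["eef_pos"]),2),"turn",round(-((yaw-y+180)%360-180),1))
def snap(n,cam="wrist",crop=None,s=1):
    im=read_camera(cam)
    if crop: im=cv2.resize(im[crop[0]:crop[1],crop[2]:crop[3]],None,fx=s,fy=s,interpolation=cv2.INTER_CUBIC)
    save(n,im)
E
python3 - <<'E'
from h import *
obs();tgt((.5484,.067,.157),110)
snap("w2")
A=np.array([.5155,.055]);u=np.array([np.cos(np.radians(20)),np.sin(np.radians(20))])
for r,z in((46,.151),(-4,.151),(35,.151)):print(r,proj("wrist",[*(A+u*r/1000),z]))
v=np.array([-u[1],u[0]]);
for s in(-1,1):print(proj("wrist",[*(A+u*.046+s*v*.01),.151]))
E
```

```text
{'t': 4.3, 'q': [-0.5977, 0.2871, 0.444, 1.8749, -0.1452, 1.0089, 1.8275], 'eef_pos': [0.5485, 0.0675, 0.2216], 'tool_rot': [0.0004, 0.5736, 0.8191, 0.001], 'contact_force': [-0.1435, 0.0329, -0.075], 'torque': [-0.099, -0.0164, -0.0412], 'gripper_width': 0.4482}
yaw 110.0 delta cm [-0.05 -0.05  6.46] turn -0.0
46 [218.93489512 316.98598041]
-4 [155.50567298 316.83580511]
35 [205.65449117 316.95453767]
[218.93741924 304.30108025]
[218.93237115 329.67011889]
```

View pics/w2.png

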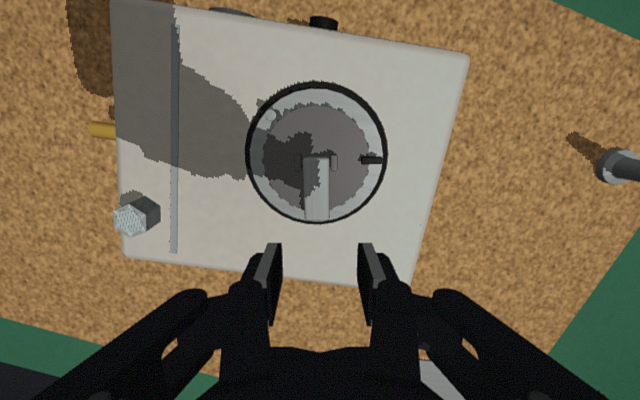

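The tab tip is at cols 303–330, row about 221, within 2 px of the prediction, so I'll descend and pinch its sides.

Emit:
carry_out:
  deltas:
    - [[0,0,1.5],0]
    - [[0,0,3],0]
    - [[0,0,4.5],0]
    - [[0,0,5.5],0]
    - [[0,0,6.0],0]
    - [[0,0,6.3],0]
    - [[0,0,6.3],0]
    - [[0,0,6.3],0]

```text
t: 5.35
eef_pos: [0.5491, 0.0677, 0.1592]
tool_rot: [0.001, 0.574, 0.819, 0.002]
contact_force: [0.5, 0.4, 0.0]
gripper_width: 0.45
```

Emit:
carry_out:
  deltas:
    - [[0,0,0],0]
    - [[0,0,0],0]
    - [[0,0,0],0]
    - [[0,0,0],0]
    - [[0,0,0],0]
    - [[0,0,0],0]
  hand: 0.15
  newtons: 20

```text
t: 6.1
eef_pos: [0.5491, 0.0677, 0.1593]
tool_rot: [0.001, 0.574, 0.819, 0.002]
contact_force: [-0.4, -0.2, 0.5]
gripper_width: 0.149
```

```bash
python3 - <<'E'
from h import *
obs();tgt((.5484,.067,.157),110)
snap("w3",crop=(60,360,200,440),s=2)
E
```

```text
{'t': 6.1, 'q': [-0.5716, 0.364, 0.4212, 1.9351, -0.1918, 0.8775, 1.8677], 'eef_pos': [0.5491, 0.0677, 0.1593], 'tool_rot': [0.0008, 0.5736, 0.8191, 0.0016], 'contact_force': [-0.4382, -0.1885, 0.539], 'torque': [-0.0289, 0.0376, -0.027], 'gripper_width': 0.1487}
yaw 110.0 delta cm [-0.04 -0.1   0.23] turn -0.0
```

View pics/w3.png

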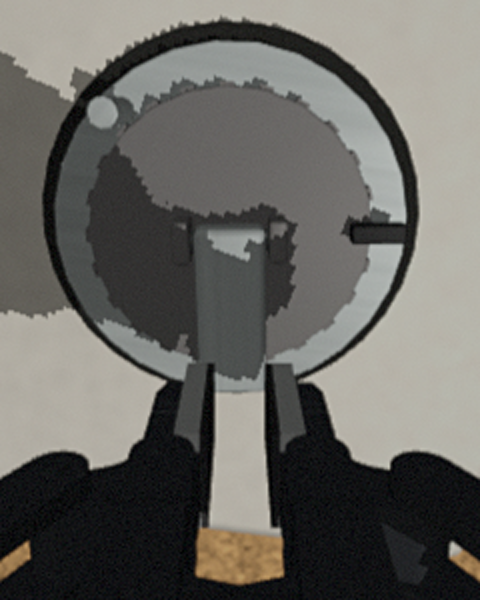

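The jaws closed to 13 mm without contact, and the wrist view suggests the tips are well above the tab. I'll check with the side camera.

```bash
python3 - <<'E'
from h import *
o=obs();p=np.array(o["eef_pos"])
im=read_camera("side").copy()
c=(130,230,265,385);s=5
a=cv2.resize(im[c[0]:c[1],c[2]:c[3]],None,fx=s,fy=s,interpolation=cv2.INTER_CUBIC)
for dz,col in((0,(255,0,0)),(-.017,(0,255,0)),(.017,(255,255,0))):
    rc=proj("side",p+[0,0,dz]);cv2.circle(a,(int((rc[1]-c[2])*s),int((rc[0]-c[0])*s)),4,col,-1)
for P in((.5155,.055,.137),(.5155+.0432,.055+.0157,.151)):
    rc=proj("side",P);cv2.drawMarker(a,(int((rc[1]-c[2])*s),int((rc[0]-c[0])*s)),(255,0,255),0,12,2)
save("s4",a)
E
```

```text
{'t': 6.15, 'q': [-0.5716, 0.364, 0.4212, 1.9351, -0.1918, 0.8775, 1.8677], 'eef_pos': [0.5491, 0.0677, 0.1592], 'tool_rot': [0.0008, 0.5736, 0.8191, 0.0016], 'contact_force': [-0.2693, -0.1592, -0.1469], 'torque': [0.0082, -0.0281, 0.0278], 'gripper_width': 0.1522}
```

View pics/s4.png

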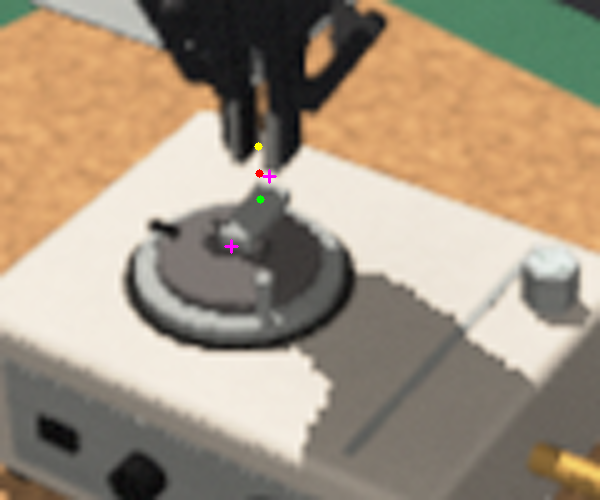

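The side view (fingertips near zoomed (270,170), tab tip near (278,192)) confirms the tips are 10–25 mm above the tab. I'll open, go lower in guarded steps and close again.

Emit:
carry_out:
  deltas:
    - [[0,0,0],0]
    - [[0,0,0],0]
    - [[0,0,0.3],0]
    - [[0,0,0.6],0]
    - [[0,0,0.9],0]
    - [[0,0,1.2],0]
    - [[0,0,1.5],0]
    - [[0,0,1.5],0]
  hand: 0.4

```text
t: 7.2
eef_pos: [0.549, 0.0677, 0.144]
tool_rot: [0.001, 0.574, 0.819, 0.001]
contact_force: [-0.7, 0.8, 0.7]
gripper_width: 0.399
```

Emit:
carry_out:
  deltas:
    - [[0,0,0],0]
    - [[0,0,0],0]
    - [[0,0,0],0]
    - [[0,0,0],0]
  hand: 0.15

```text
t: 7.7
eef_pos: [0.549, 0.0677, 0.144]
tool_rot: [0.001, 0.574, 0.819, 0.001]
contact_force: [-0.6, 0.8, 0.4]
gripper_width: 0.151
```

Emit:
carry_out:
  deltas:
    - [[0,0,0],0]
    - [[0,0,0],0]
    - [[0,0,0.2],0]
    - [[0,0,0.4],0]
    - [[0,0,0.6],0]
    - [[0,0,0.8],0]
    - [[0,0,0.8],0]
  hand: 0.4

```text
t: 8.57
eef_pos: [0.5489, 0.0677, 0.1358]
tool_rot: [0.001, 0.574, 0.819, 0.001]
contact_force: [-0.8, -0.4, -0.0]
gripper_width: 0.398
```

Emit:
carry_out:
  deltas:
    - [[0,0,0],0]
    - [[0,0,0],0]
    - [[0,0,0],0]
    - [[0,0,0],0]
  hand: 0.15

```text
t: 9.07
eef_pos: [0.5496, 0.067, 0.1361]
tool_rot: [0.001, 0.574, 0.819, 0.001]
contact_force: [2.8, -5.0, 0.2]
gripper_width: 0.223
```

```bash
python3 - <<'E'
from h import *
obs();snap("w5",crop=(60,360,200,440),s=2)
E
```

```text
{'t': 9.075, 'q': [-0.5595, 0.396, 0.4103, 1.9533, -0.2102, 0.8295, 1.884], 'eef_pos': [0.5496, 0.067, 0.1361], 'tool_rot': [0.0013, 0.5738, 0.819, 0.0014], 'contact_force': [2.782, -5.0456, 0.2451], 'torque': [-1.0171, -0.7601, 0.2329], 'gripper_width': 0.2228}
```

View pics/w5.png

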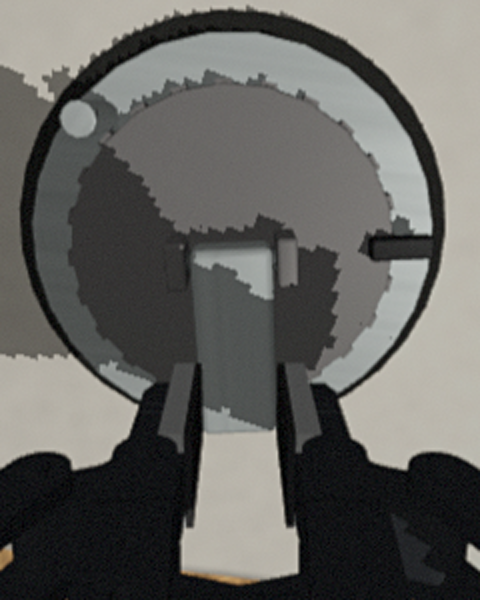

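Pinch at width 0.22, about 19 mm, so the tab is between the pads. They only hold its upper part, so I'll reopen slightly, centre by 1 mm and go 4 mm deeper.

Emit:
carry_out:
  deltas:
    - [[-0.05,0,0],0]
    - [[-0.1,0,0],0]
    - [[-0.1,0,0.1],0]
    - [[-0.1,0,0.2],0]
    - [[-0.1,0,0.3],0]
    - [[-0.1,0,0.4],0]
    - [[-0.1,0,0.4],0]
  hand: 0.33

```text
t: 10.0
eef_pos: [0.5499, 0.0661, 0.132]
tool_rot: [0.001, 0.574, 0.819, 0.001]
contact_force: [-0.2, -0.1, -0.1]
gripper_width: 0.331
```

Emit:
carry_out:
  deltas:
    - [[0,0,0],0]
    - [[0,0,0],0]
    - [[0,0,0],0]
    - [[0,0,0],0]
  hand: 0.18

```text
t: 10.5
eef_pos: [0.55, 0.0658, 0.132]
tool_rot: [0.001, 0.574, 0.819, 0.001]
contact_force: [0.9, -1.5, 0.4]
gripper_width: 0.221
```

Emit:
carry_out:
  deltas:
    - [[0,-0.01,-0.15],0]
    - [[0,-0.01,-0.3],0]
    - [[0,-0.03,-0.45],0]
    - [[0,-0.05,-0.6],0]
    - [[0,-0.08,-0.75],0]
    - [[0,-0.12,-0.9],0]

```text
t: 11.25
eef_pos: [0.5482, 0.065, 0.1409]
tool_rot: [0.001, 0.574, 0.819, 0.001]
contact_force: [0.6, -2.9, -7.4]
gripper_width: 0.228
```

```bash
python3 - <<'E'
from h import *
obs();snap("w6",crop=(60,360,200,440),s=2)
E
```

```text
{'t': 11.25, 'q': [-0.5605, 0.3876, 0.4138, 1.9524, -0.205, 0.8394, 1.8823], 'eef_pos': [0.5482, 0.065, 0.1409], 'tool_rot': [0.0011, 0.5739, 0.8189, 0.0007], 'contact_force': [0.6275, -2.8612, -7.4452], 'torque': [-0.5403, -0.3861, 0.0802], 'gripper_width': 0.2283}
```

View pics/w6.png

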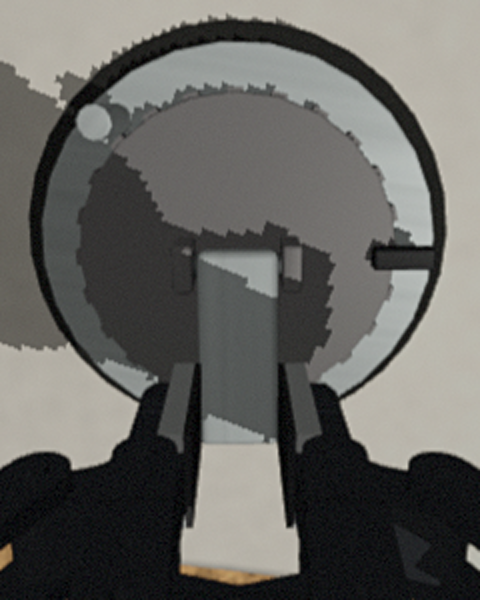

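The tab is lifting. The pull is 7.4 N, within the limit. I'll continue along the arc.

Emit:
carry_out:
  deltas:
    - [[0,-0.04,-0.12],0]
    - [[0,-0.09,-0.26],0]
    - [[0,-0.15,-0.4],0]
    - [[0,-0.21,-0.54],0]
    - [[0,-0.28,-0.68],0]
    - [[0,-0.36,-0.82],0]

```text
t: 12.05
eef_pos: [0.5447, 0.0639, 0.1493]
tool_rot: [0.001, 0.574, 0.819, 0.001]
contact_force: [-0.5, -1.7, -6.6]
gripper_width: 0.225
```

Emit:
carry_out:
  deltas:
    - [[0,-0.08,-0.12],0]
    - [[0,-0.17,-0.25],0]
    - [[0,-0.26,-0.38],0]
    - [[0,-0.36,-0.5],0]
    - [[0,-0.46,-0.61],0]
    - [[0,-0.56,-0.72],0]

```text
t: 12.8
eef_pos: [0.5398, 0.0622, 0.1568]
tool_rot: [0.001, 0.574, 0.819, 0.001]
contact_force: [2.0, -0.6, -4.5]
gripper_width: 0.22
```

```bash
python3 - <<'E'
from h import *
obs();snap("w7",crop=(60,360,200,440),s=1.5);
im=read_camera("side");a=cv2.resize(im[130:230,265:385],(540,450),interpolation=cv2.INTER_CUBIC)
w=cv2.imread("pics/w7.png")[...,::-1];cv2.imwrite("pics/m7.png",np.hstack([np.ascontiguousarray(a),w])[:,:,::-1][:, :800+100])
m=cv2.imread("pics/m7.png");cv2.imwrite("pics/m7.png",cv2.resize(m,(800,int(m.shape[0]*800/m.shape[1]))))
E
```

```text
{'t': 12.8, 'q': [-0.5714, 0.3512, 0.4235, 1.9601, -0.187, 0.8642, 1.8699], 'eef_pos': [0.5398, 0.0622, 0.1568], 'tool_rot': [0.0012, 0.5739, 0.8189, 0.0013], 'contact_force': [1.982, -0.5956, -4.4986], 'torque': [-0.1239, -0.4922, 0.0412], 'gripper_width': 0.2202}
```

View pics/m7.png

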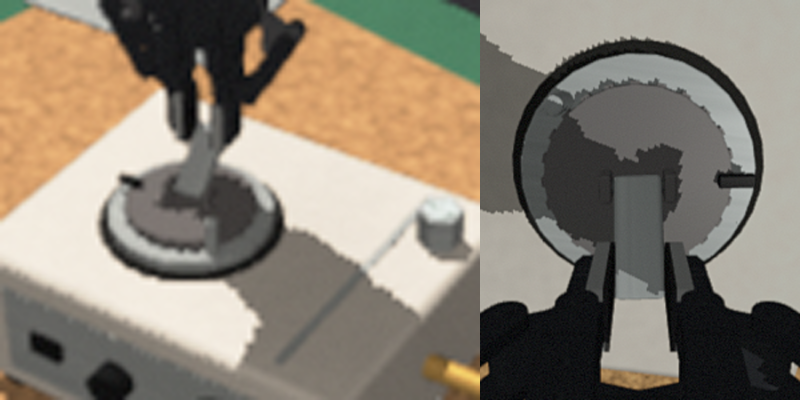

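The tab is at about 45° and follows the pads well. I'll go on toward upright.

Emit:
carry_out:
  deltas:
    - [[0,-0.11,-0.1],0]
    - [[0,-0.22,-0.21],0]
    - [[0,-0.34,-0.3],0]
    - [[0,-0.47,-0.39],0]
    - [[0,-0.6,-0.48],0]
    - [[0,-0.72,-0.56],0]
    - [[0,-0.86,-0.63],0]
    - [[0,-1.0,-0.7],0]

```text
t: 13.9
eef_pos: [0.5307, 0.0589, 0.1642]
tool_rot: [0.002, 0.574, 0.819, 0.002]
contact_force: [3.3, 0.2, -1.3]
gripper_width: 0.218
```

Emit:
carry_out:
  deltas:
    - [[0,-0.14,-0.06],0]
    - [[0,-0.28,-0.11],0]
    - [[0,-0.43,-0.16],0]
    - [[0,-0.57,-0.21],0]
    - [[0,-0.72,-0.24],0]
    - [[0,-0.87,-0.27],0]
    - [[0,-1.0,-0.29],0]

```text
t: 14.78
eef_pos: [0.5217, 0.0555, 0.1673]
tool_rot: [0.002, 0.574, 0.819, 0.002]
contact_force: [4.2, 0.0, 2.7]
gripper_width: 0.216
```

Emit:
carry_out:
  deltas:
    - [[0,-0.12,-0.06],0]
    - [[0,-0.24,-0.1],0]
    - [[0,-0.36,-0.13],0]
    - [[0,-0.48,-0.15],0]
    - [[0,-0.6,-0.16],0]
    - [[0,-0.68,-0.16],0]
    - [[0,-0.68,-0.16],0]

```text
t: 15.65
eef_pos: [0.5151, 0.0531, 0.1689]
tool_rot: [0.002, 0.574, 0.819, 0.002]
contact_force: [3.8, -1.3, 2.8]
gripper_width: 0.208
```

Emit:
carry_out:
  deltas:
    - [[0,-0.07,0],0]
    - [[0,-0.14,0],0]
    - [[0,-0.2,0],0]
    - [[0,-0.2,0],0]

```text
t: 16.15
eef_pos: [0.5133, 0.0524, 0.169]
tool_rot: [0.002, 0.574, 0.819, 0.002]
contact_force: [4.2, 0.3, 3.5]
gripper_width: 0.209
```

```bash
python3 - <<'E'
from h import *
obs();snap("w8",crop=(60,360,200,440),s=1.5);
im=read_camera("side");a=cv2.resize(im[110:210,255:375],(540,450),interpolation=cv2.INTER_CUBIC)
w=cv2.imread("pics/w8.png");m=np.hstack([a[...,::-1],w]);cv2.imwrite("pics/m8.png",cv2.resize(m,(800,int(m.shape[0]*800/m.shape[1]))))
E
```

```text
{'t': 16.15, 'q': [-0.5858, 0.2875, 0.4354, 2.0123, -0.1576, 0.8678, 1.8545], 'eef_pos': [0.5133, 0.0524, 0.169], 'tool_rot': [0.0019, 0.5739, 0.8189, 0.002], 'contact_force': [4.1577, 0.3157, 3.5444], 'torque': [-0.1347, -1.0253, 0.0373], 'gripper_width': 0.2087}
```

View pics/m8.png

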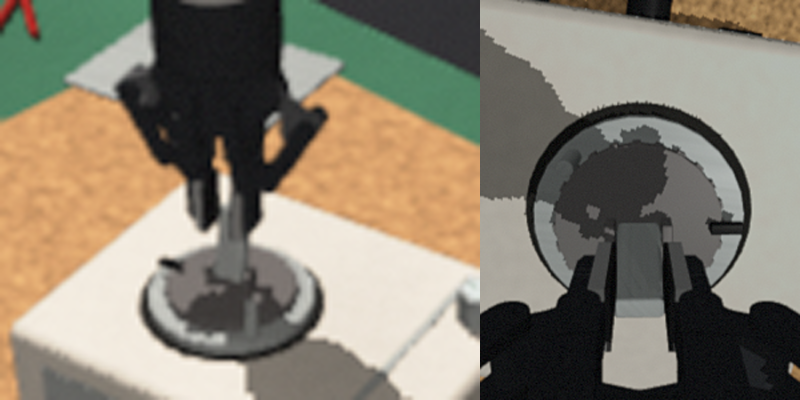

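```bash
python3 - <<'E'
from h import *
for yaw in (20,):
  u=np.array([np.cos(np.radians(yaw)),np.sin(np.radians(yaw)),0]);z=np.array([0,0,1])
  for ct in(.137,.139):
    H=np.array([.5155,.055,ct+.008])
    for ph in(75,80,85,90):
      p=np.radians(ph);d=np.cos(p)*u+np.sin(p)*z;n=-np.sin(p)*u+np.cos(p)*z
      out=[]
      for P in(H-.004*d+.005*n,H+.046*d+.005*n,H+.046*d-.005*n):
        r=proj("wrist",P);out.append(np.round(((r[0]-60)*1.333,(r[1]-200)*1.333+480)))
      print(ct,ph,[o.tolist() for o in out])
E
```

```text
0.137 75 [[218.0, 640.0], [298.0, 640.0], [316.0, 640.0]]
0.137 80 [[218.0, 640.0], [289.0, 640.0], [309.0, 640.0]]
0.137 85 [[218.0, 640.0], [279.0, 640.0], [302.0, 640.0]]
0.137 90 [[218.0, 640.0], [269.0, 640.0], [293.0, 640.0]]
0.139 75 [[219.0, 640.0], [301.0, 640.0], [319.0, 640.0]]
0.139 80 [[219.0, 640.0], [292.0, 640.0], [312.0, 640.0]]
0.139 85 [[220.0, 640.0], [282.0, 640.0], [305.0, 640.0]]
0.139 90 [[220.0, 640.0], [272.0, 640.0], [296.0, 640.0]]
```

The model comparison (back-face edge at row 300, end face at row 315) puts the tab at only about 75°, because the pads slid along it. I'll release, then push its outer face to the limit with the closed fingers, which is gentler.

Emit:
carry_out:
  deltas:
    - [[0,0,0],0]
    - [[0,0,0],0]
    - [[0,0,-1.5],0]
    - [[0,0,-3],0]
    - [[0,0,-4.5],0]
    - [[0,1.5,-4.5],0]
    - [[0,3,-4.5],0]
    - [[0,4,-4.5],0]
    - [[0,4,-4.5],0]
  hand: 0.4

```text
t: 17.38
eef_pos: [0.5512, 0.0662, 0.2134]
tool_rot: [0.002, 0.574, 0.819, 0.001]
contact_force: [0.8, 0.2, 0.0]
gripper_width: 0.397
```

Emit:
carry_out:
  deltas:
    - [[0,0,0.5],0]
    - [[0,0,1.5],0]
    - [[0,0,2.5],0]
    - [[0,0,3.5],0]
    - [[0,0,4.5],0]
    - [[0,0,5.5],0]
    - [[0,0,5.5],0]
  hand: 0.0

```text
t: 18.25
eef_pos: [0.5508, 0.0662, 0.1575]
tool_rot: [0.001, 0.574, 0.819, 0.001]
contact_force: [0.2, -0.0, 0.3]
gripper_width: -0.003
```

```bash
python3 - <<'E'
from h import *
o=obs();r=np.array(o["eef_pos"])-[.5155,.055,0];u=np.array([np.cos(np.radians(20)),np.sin(np.radians(20))]);print("u,v mm",1e3*r[:2]@u,1e3*(r[1]*u[0]-r[0]*u[1]))
for q in("tab","tab_tip","cap_top","nib"):
    snap("w9");print(q,[(np.round(x["centre"]),x["score"]) for x in models.spot_in(q,"wrist")[:1]])
im=read_camera("wrist")
E
```

```text
{'t': 18.25, 'q': [-0.5701, 0.3695, 0.4234, 1.9328, -0.1933, 0.8759, 1.8714], 'eef_pos': [0.5508, 0.0662, 0.1575], 'tool_rot': [0.0013, 0.5738, 0.819, 0.0007], 'contact_force': [0.2264, -0.0374, 0.3007], 'torque': [-0.0035, 0.0183, 0.0259], 'gripper_width': -0.0032}
u,v mm 37.035715827834686 -1.5945576292281347
tab [(array([206., 318.]), 0.71)]
tab_tip [(array([201., 319.]), 0.63)]
cap_top [(array([167., 319.]), 0.81)]
nib [(array([164., 320.]), 0.71)]
```

Emit:
carry_out:
  deltas:
    - [[0.1,-0.3,0],0]
    - [[0.1,-0.6,0],0]
    - [[0.1,-0.9,0],0]
    - [[0.1,-1.1,0],0]
    - [[0.1,-1.3,0],0]
    - [[0.1,-1.5,0],0]

```text
t: 19.45
eef_pos: [0.5377, 0.0623, 0.159]
tool_rot: [0.002, 0.574, 0.819, 0.002]
contact_force: [1.6, 1.4, 1.6]
gripper_width: 0.002
```

Emit:
carry_out:
  deltas:
    - [[0,-0.1,0],0]
    - [[0,-0.2,0],0]
    - [[0,-0.3,0],0]
    - [[0,-0.4,0],0]

```text
t: 19.95
eef_pos: [0.5338, 0.0609, 0.1589]
tool_rot: [0.002, 0.574, 0.819, 0.002]
contact_force: [1.3, 1.0, 1.5]
gripper_width: 0.0
```

Emit:
carry_out:
  deltas:
    - [[0,-0.07,0],0]
    - [[0,-0.14,0],0]
    - [[0,-0.2,0],0]
    - [[0,-0.2,0],0]

```text
t: 20.45
eef_pos: [0.5319, 0.0601, 0.1589]
tool_rot: [0.002, 0.574, 0.819, 0.002]
contact_force: [0.8, -0.3, 0.6]
gripper_width: 0.0
```

Emit:
carry_out:
  deltas:
    - [[0,-0.07,0],0]
    - [[0,-0.14,0],0]
    - [[0,-0.2,0],0]
    - [[0,-0.2,0],0]

```text
t: 20.95
eef_pos: [0.5306, 0.0596, 0.1591]
tool_rot: [0.003, 0.574, 0.819, 0.002]
contact_force: [5.0, 0.7, 0.7]
gripper_width: -0.001
```

Force rose to 5 N at u = 15.8 mm, which matches the 16 mm expected for an upright tab. I'll back off, rise and turn the jaws across the tab's thickness.

Emit:
carry_out:
  deltas:
    - [[0,0.7,0],0]
    - [[0,1.5,0],0]
    - [[0,1.5,-2],10]
    - [[0,1.5,-4],20]
    - [[0,1.5,-6],30]
    - [[0,1.5,-6.5],40]
    - [[0,1.0,-6.5],50]
    - [[0,0.5,-6.5],60]
    - [[0,-0.5,-6.5],70]
    - [[0,-1.2,-6.5],80]

```text
t: 22.2
eef_pos: [0.5181, 0.0553, 0.2236]
tool_rot: [0.001, 0.967, 0.256, 0.003]
contact_force: [0.4, -0.2, 0.2]
gripper_width: -0.001
```

```bash
python3 - <<'E'
from h import *
obs();tgt((.516,.0535,.22),20)
E
```

```text
{'t': 22.2, 'q': [-0.8586, 0.2612, 0.7593, 1.9585, -0.213, 0.9964, 0.517], 'eef_pos': [0.5181, 0.0553, 0.2236], 'tool_rot': [0.0006, 0.9667, 0.2559, 0.0027], 'contact_force': [0.448, -0.1982, 0.153], 'torque': [-0.0183, 0.0193, -0.0303], 'gripper_width': -0.0006}
yaw 29.7 delta cm [-0.28  0.05  0.36] turn 9.7
```

Emit:
carry_out:
  deltas:
    - [[-0.14,0.03,0],5]
    - [[-0.28,0.05,0],9.7]
    - [[-0.28,0.05,0],9.7]
    - [[-0.28,0.05,0],9.7]
  hand: 0.5

```text
t: 22.7
eef_pos: [0.5158, 0.0536, 0.2235]
tool_rot: [0.0, 0.985, 0.174, 0.002]
contact_force: [-0.0, 0.1, 0.1]
gripper_width: 0.501
```

```bash
python3 - <<'E'
from h import *
obs();tgt((.516,.0535,.155),20)
snap("w10",crop=(60,300,200,440),s=2.5)
H=np.array([.516,.0535,.147]);p=lambda P:print(np.round((proj("wrist",P)-[60,200])*2.5))
u=np.array([np.cos(np.radians(20)),np.sin(np.radians(20)),0]);v=np.array([-u[1],u[0],0]);z=np.array([0,0,1])
for s in(1,-1):
  for t in(1,-1):p(H+.046*z+.005*s*u+.01*t*v)
for s in(1,-1):p(H+.005*z+.006*s*u+.016*v)
E
```

```text
{'t': 22.7, 'q': [-0.8866, 0.2636, 0.7963, 1.9648, -0.223, 0.9968, 0.3637], 'eef_pos': [0.5158, 0.0536, 0.2235], 'tool_rot': [0.0004, 0.9847, 0.1741, 0.0024], 'contact_force': [-0.0423, 0.0581, 0.0791], 'torque': [-0.0292, -0.0176, 0.0382], 'gripper_width': 0.501}
yaw 20.1 delta cm [-0.02  0.    6.85] turn 0.1
[387. 312.]
[458. 312.]
[387. 274.]
[458. 274.]
[324. 313.]
[324. 274.]
```

View pics/w10.png

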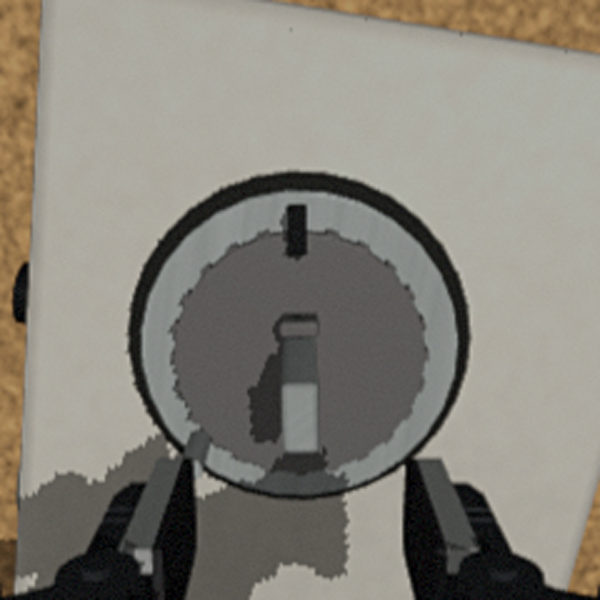

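The tab is upright (end face at cols 283–319, ears at 277–319) and centred between the jaws, whose midpoint is at col 299.5. I'll descend and grip.

Emit:
carry_out:
  deltas:
    - [[0,0,1.5],0]
    - [[0,0,3],0]
    - [[0,0,4.5],0]
    - [[0,0,5.5],0]
    - [[0,0,6.3],0]
    - [[0,0,6.8],0]
    - [[0,0,6.8],0]
  hand: 0.4

```text
t: 23.62
eef_pos: [0.5162, 0.0535, 0.1553]
tool_rot: [0.0, 0.985, 0.174, 0.002]
contact_force: [-0.6, -0.3, -0.1]
gripper_width: 0.399
```

Emit:
carry_out:
  deltas:
    - [[0,0,0],0]
    - [[0,0,0],0]
    - [[0,0,0],0]
    - [[0,0,0],0]
    - [[0,0,0],0]
  hand: 0.05
  newtons: 30

```text
t: 24.25
eef_pos: [0.5164, 0.0536, 0.1555]
tool_rot: [0.0, 0.985, 0.174, 0.003]
contact_force: [0.8, -0.2, 0.7]
gripper_width: 0.109
```

Emit:
carry_out:
  deltas:
    - [[0,0,-0.03],-3]
    - [[0,0,-0.06],-6]
    - [[0,0,-0.1],-10]
    - [[0,0,-0.15],-14]
    - [[0,0,-0.19],-18]
    - [[0,0,-0.21],-20]

```text
t: 25.0
eef_pos: [0.5162, 0.0535, 0.1574]
tool_rot: [0.001, 0.939, 0.343, 0.002]
contact_force: [-1.2, -0.4, -0.8]
gripper_width: 0.107
```

```bash
python3 - <<'E'
from h import *
obs();tgt((.516,.0535,.155),142)
E
```

```text
{'t': 25.0, 'q': [-0.7565, 0.3422, 0.6553, 2.0258, -0.2738, 0.8544, 0.7508], 'eef_pos': [0.5162, 0.0535, 0.1574], 'tool_rot': [0.0008, 0.9395, 0.3426, 0.0023], 'contact_force': [-1.2437, -0.3683, -0.7944], 'torque': [-0.0679, 0.0548, -0.1477], 'gripper_width': 0.1073}
yaw 40.1 delta cm [-0.01 -0.01  0.24] turn -101.9
```

Torque −0.148 N m equals the thread drag, and the side forces are small. I'll continue.

Emit:
carry_out:
  deltas:
    - [[0,0,-0.05],-5]
    - [[0,0,-0.1],-10]
    - [[0,0,-0.16],-15]
    - [[0,0,-0.21],-20]
    - [[0,0,-0.26],-25]
    - [[0,0,-0.31],-30]
    - [[0,0,-0.37],-35]

```text
t: 25.88
eef_pos: [0.5159, 0.0532, 0.161]
tool_rot: [0.001, 0.792, 0.61, 0.002]
contact_force: [-0.6, -0.7, -0.7]
gripper_width: 0.108
```

Emit:
carry_out:
  deltas:
    - [[0,0,-0.05],-5]
    - [[0,0,-0.1],-10]
    - [[0,0,-0.16],-15]
    - [[0,0,-0.21],-20]
    - [[0,0,-0.26],-25]
    - [[0,0,-0.31],-30]
    - [[0,0,-0.37],-35]

```text
t: 26.75
eef_pos: [0.5159, 0.0528, 0.1646]
tool_rot: [0.002, 0.571, 0.821, 0.001]
contact_force: [1.4, -1.1, -0.7]
gripper_width: 0.106
```

```bash
python3 - <<'E'
from h import *
obs();tgt((.516,.0535,.155),142)
E
```

```text
{'t': 26.75, 'q': [-0.5449, 0.2949, 0.3865, 2.0073, -0.1432, 0.861, 1.8447], 'eef_pos': [0.5159, 0.0528, 0.1646], 'tool_rot': [0.0019, 0.5715, 0.8206, 0.001], 'contact_force': [1.3709, -1.1366, -0.7328], 'torque': [-0.1219, -0.0704, -0.2118], 'gripper_width': 0.106}
yaw 110.3 delta cm [0.06 0.03 0.96] turn -31.7
```

Emit:
carry_out:
  deltas:
    - [[0,0,-0.05],-5]
    - [[0,0,-0.1],-10]
    - [[0,0,-0.15],-14]
    - [[0,0,-0.19],-18]

```text
t: 27.25
eef_pos: [0.516, 0.0526, 0.1665]
tool_rot: [0.002, 0.435, 0.9, 0.001]
contact_force: [0.3, -0.2, -0.9]
gripper_width: 0.107
```

```bash
python3 - <<'E'
from h import *
obs();tgt((.516,.0535,.155),142)
E
```

```text
{'t': 27.25, 'q': [-0.4936, 0.2879, 0.3241, 2.0024, -0.1171, 0.8648, 2.1343], 'eef_pos': [0.516, 0.0526, 0.1665], 'tool_rot': [0.0021, 0.4354, 0.9002, 0.0006], 'contact_force': [0.2843, -0.1868, -0.8891], 'torque': [-0.1364, -0.055, -0.159], 'gripper_width': 0.1069}
yaw 128.4 delta cm [0.08 0.06 1.15] turn -13.6
```

Emit:
carry_out:
  deltas:
    - [[0,0,-0.03],-3]
    - [[0,0,-0.06],-6]
    - [[0,0,-0.1],-9]
    - [[0,0,-0.1],-9]

```text
t: 27.75
eef_pos: [0.516, 0.0525, 0.1674]
tool_rot: [0.002, 0.364, 0.931, 0.001]
contact_force: [0.1, -0.1, -1.9]
gripper_width: 0.109
```

```bash
python3 - <<'E'
from h import *
obs();tgt((.516,.0535,.155),142)
E
```

```text
{'t': 27.75, 'q': [-0.4685, 0.2849, 0.2938, 1.9999, -0.1051, 0.8669, 2.2784], 'eef_pos': [0.516, 0.0525, 0.1674], 'tool_rot': [0.0022, 0.364, 0.9314, 0.0005], 'contact_force': [0.1344, -0.1166, -1.881], 'torque': [0.0064, -0.0534, -0.1345], 'gripper_width': 0.1085}
yaw 137.3 delta cm [0.08 0.07 1.24] turn -4.7
```

Emit:
carry_out:
  deltas:
    - [[0,0,-0.02],-2]
    - [[0,0,-0.04],-4]
    - [[0,0,-0.06],-6]
    - [[0,0,-0.06],-6]

```text
t: 28.25
eef_pos: [0.5161, 0.0524, 0.1681]
tool_rot: [0.002, 0.315, 0.949, 0.0]
contact_force: [0.4, 0.1, -0.9]
gripper_width: 0.105
```

```bash
python3 - <<'E'
from h import *
obs();tgt((.516,.0535,.155),142)
E
```

```text
{'t': 28.25, 'q': [-0.4519, 0.283, 0.2739, 1.9982, -0.0972, 0.8683, 2.3757], 'eef_pos': [0.5161, 0.0524, 0.1681], 'tool_rot': [0.0023, 0.3146, 0.9492, 0.0004], 'contact_force': [0.4478, 0.1405, -0.864], 'torque': [-0.0045, -0.1269, -0.1311], 'gripper_width': 0.1055}
yaw 143.3 delta cm [0.08 0.08 1.31] turn 1.3
```

Emit:
carry_out:
  deltas:
    - [[0,0,-0.02],-2]
    - [[0,0,-0.04],-4]
    - [[0,0,-0.04],-4]

```text
t: 28.62
eef_pos: [0.5161, 0.0524, 0.1685]
tool_rot: [0.002, 0.281, 0.96, 0.0]
contact_force: [1.2, -0.6, -0.5]
gripper_width: 0.106
```

```bash
python3 - <<'E'
from h import *
obs();tgt((.516,.0535,.155),142)
E
```

```text
{'t': 28.625, 'q': [-0.4409, 0.2819, 0.2607, 1.9972, -0.0921, 0.8692, 2.441], 'eef_pos': [0.5161, 0.0524, 0.1685], 'tool_rot': [0.0023, 0.281, 0.9597, 0.0004], 'contact_force': [1.1987, -0.5656, -0.4616], 'torque': [-0.0186, -0.116, -0.1752], 'gripper_width': 0.1065}
yaw 147.4 delta cm [0.08 0.09 1.35] turn 5.4
```

Emit:
carry_out:
  deltas:
    - [[0,0,-0.01],-1.5]
    - [[0,0,-0.03],-3]
    - [[0,0,-0.03],-3]

```text
t: 29.0
eef_pos: [0.5161, 0.0524, 0.1688]
tool_rot: [0.002, 0.256, 0.967, 0.0]
contact_force: [1.2, -1.4, -1.4]
gripper_width: 0.107
```

```bash
python3 - <<'E'
from h import *
o=obs();tgt((.516,.0535,.155),142)
im=read_camera("wrist");save("w11",im)
print(readout.get_obs()["torque"])
E
```

```text
{'t': 29.0, 'q': [-0.4328, 0.281, 0.2509, 1.9963, -0.0884, 0.8699, 2.49], 'eef_pos': [0.5161, 0.0524, 0.1688], 'tool_rot': [0.0024, 0.2556, 0.9668, 0.0004], 'contact_force': [1.1922, -1.3835, -1.402], 'torque': [-0.0471, -0.1563, -0.2243], 'gripper_width': 0.1068}
yaw 150.4 delta cm [0.07 0.09 1.38] turn 8.4
[-0.06615742 -0.12930502 -0.19755252]
```

Emit:
carry_out:
  deltas:
    - [[0,0,0],-1.5]
    - [[0,0,-0.01],-3]
    - [[0,0,-0.01],-3]

```text
t: 29.42
eef_pos: [0.5162, 0.0523, 0.1689]
tool_rot: [0.002, 0.23, 0.973, 0.0]
contact_force: [1.4, 0.4, -1.0]
gripper_width: 0.109
```

```bash
python3 - <<'E'
from h import *
o=obs();tgt((.516,.0535,.155),142)
im=read_camera("wrist");save("w12",im)
print(readout.get_obs()["torque"])
E
```

```text
{'t': 29.425, 'q': [-0.4245, 0.2806, 0.2411, 1.9957, -0.0848, 0.8702, 2.5387], 'eef_pos': [0.5162, 0.0523, 0.1689], 'tool_rot': [0.0024, 0.2303, 0.9731, 0.0003], 'contact_force': [1.3575, 0.3886, -1.002], 'torque': [-0.0607, -0.1674, -0.2897], 'gripper_width': 0.1089}
yaw 153.4 delta cm [0.07 0.1  1.39] turn 11.4
[-0.04076043 -0.16833846 -0.25645838]
```

The stop is reached: torque rises past the drag at the rubber's stiffness (about 0.026 N m per degree). I'll ease back 10° so the rubber untwists with the nib still on the post, then check.

Emit:
carry_out:
  deltas:
    - [[0,0,0],3]
    - [[0,0,0],6]
    - [[0,0,0],9.5]
    - [[0,0,0],9.5]

```text
t: 29.98
eef_pos: [0.5161, 0.0524, 0.1689]
tool_rot: [0.002, 0.31, 0.951, 0.0]
contact_force: [0.8, 0.4, -1.2]
gripper_width: 0.107
```

```bash
python3 - <<'E'
from h import *
o=obs();im=read_camera("wrist");save("w13",im)
print(readout.get_obs()["torque"])
E
```

```text
{'t': 29.975, 'q': [-0.4509, 0.2819, 0.2724, 1.9974, -0.096, 0.87, 2.3847], 'eef_pos': [0.5161, 0.0524, 0.1689], 'tool_rot': [0.0023, 0.3098, 0.9508, 0.0004], 'contact_force': [0.805, 0.3812, -1.1624], 'torque': [0.0009, -0.113, 0.0154], 'gripper_width': 0.107}
[-0.10375146 -0.07677268 -0.02335066]
```

Emit:
carry_out:
  deltas:
    - [[0,0,0],0]
    - [[0,0,0],0]
    - [[0,0,0],0]
    - [[0,0,-1],0]
    - [[0,0,-3],0]
    - [[0,0,-5],0]
    - [[0,0,-7],0]
    - [[0,0,-7],0]
  hand: 0.4

```text
t: 31.02
eef_pos: [0.5169, 0.0526, 0.2407]
tool_rot: [0.004, 0.309, 0.951, 0.002]
contact_force: [-0.5, 0.8, -0.1]
gripper_width: 0.399
```

```bash
python3 - <<'E'
from h import *
obs();w=read_camera("wrist");s=read_camera("side")
a=cv2.resize(w[40:320,180:460],(540,540),interpolation=cv2.INTER_CUBIC)
b=cv2.resize(s[120:225,270:320+0+5],(258,540),interpolation=cv2.INTER_CUBIC)
save("f",np.hstack([a,b]))
H=np.array([.516,.0535,.160]);k=540/280
for yaw in(144,):
  y=np.radians(yaw);u=np.array([np.cos(y),np.sin(y),0]);v=np.array([-u[1],u[0],0]);z=np.array([0,0,1])
  for n,P in(("tip",H+.046*z),("hinge",H),("nib",H+.047*v-.003*z)):print(n,np.round((proj("wrist",P)-[40,180])*k))
p=np.radians(240.8);print("post",np.round((proj("wrist",[.516+.047*np.cos(p),.0535+.047*np.sin(p),.156])-[40,180])*k))
E
```

```text
{'t': 31.025, 'q': [-0.4695, 0.1944, 0.2852, 1.9219, -0.0624, 1.0255, 2.355], 'eef_pos': [0.5169, 0.0526, 0.2407], 'tool_rot': [0.0039, 0.3094, 0.9509, 0.0015], 'contact_force': [-0.4876, 0.7596, -0.1429], 'torque': [0.0184, 0.0234, 0.0127], 'gripper_width': 0.3993}
tip [357. 269.]
hinge [316. 269.]
nib [201. 269.]
post [202. 255.]
```

View pics/f.png

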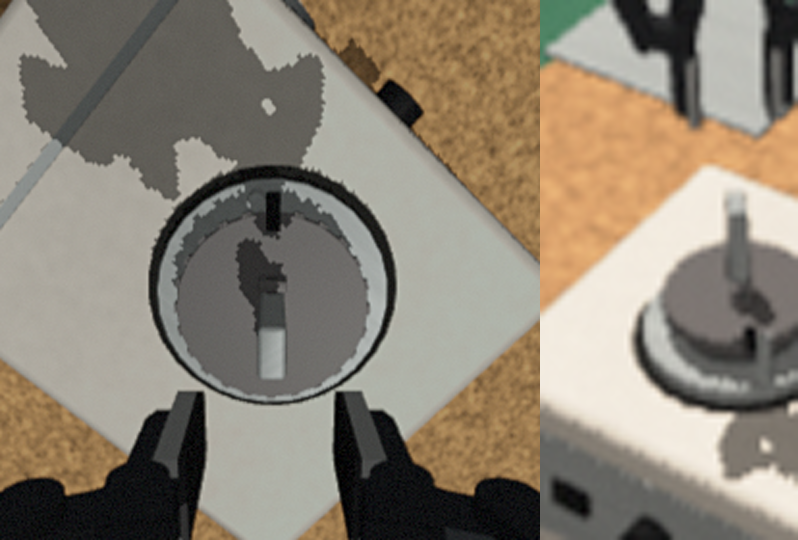

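The final picture shows the tab standing, with base and tip both at col 272. The nib at (273,210) sits against the post at its left, about (255,200), and the side view agrees. The gripper is clear, so I'll hand in.

```bash
python3 -c "
from h import *
bot.hand_in()"
```

```text
the job is handed in; nothing more can be done
```

I lifted the tab upright and used it to unscrew the cap about 2.15 rad until the nib came up against the stop post. I then released it and handed the job in at about 31 s.

**Lifting the tab:**
- I pinched the sides and followed an arc, but the pads slid and left the tab at about 75°.
- I pushed it the rest of the way with closed fingers until the force rose at its limit.
- The pull on the neck reached about 7.4 N in the end-of-move readings, against the 12 N limit.

**Unscrewing:**
- Turning torque stayed near the 0.15 N m thread drag, with readings from 0.13 to 0.21. At the stop it climbed to about 0.27 N m, about 0.18 rad of neck twist against the 0.3 rad limit.
- I eased back until the torque read about zero, so the rubber was untwisted before I let go.

**Last checks:** In the final pictures the tab stands, the nib is beside the post and the gripper touches nothing. I touched none of the bystanders, but I did not measure them again at the end.

**What disagreed:**
- The fingertips sat roughly 5–17 mm behind the reported tool point, instead of 17 mm ahead as stated. The first two closings passed above the tab, so I found the grip height by careful test closings.
- The wrist camera was about 2 mm off sideways from the gripper's midline.
- Positions from the wrist camera appeared about 5–8 mm off in the side view.

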